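# Clear the jar off the blender base and seat the jug

### The job

Someone has left the squat jar of grains on the blender's drive base. Move it onto the wooden serving board so that it stands upright there beside the spice jar, then fit the blender jug fully down on the base's three pegs, its handle over the dial. Keep the jar and jug upright as you move them, and leave everything else where it is.

Things in the scene. Friction and masses are not known exactly. Their poses are not given: they have to be found in the camera images.
- blender_base: Fixed blender drive base: white rounded box 140 x 140 mm, 55 mm high, steel seat on top, grey dial on its front. Origin at the centre of its underside; z up, -x points to the dial side, which faces roughly to the robot. Three steel pegs (9 mm across, 14 mm tall, tapered tips) stand on the seat at (x, y) = (-34, 34), (-34, -34), (38, 0) mm.
- base_seat (a point): Centre of the base's seat surface, 55 mm above the underside and between the three pegs; axes as the base's. The pegs' tips reach 14 mm above it. The jug is fully home when the underside of its foot lies on this surface.
- jug: Loose blender jug, about 0.45 kg, 146 mm high: white foot 104 x 104 x 16 mm with three sockets below (12 mm wide, 16 mm deep, at the same x, y as the base's pegs: fits one way round only), round glass body, fixed white lid 96 mm wide with a bar grip. Origin at the centre of the foot's underside; z up, -x towards the handle. Starts upright on the worktop, handle roughly to the robot.
- jug_grip (a point): Point in the middle of the bar grip on the jug's lid, 134 mm above the jug's underside and 12 mm below the grip's top; axes as the jug's. The bar is 46 mm long along the jug's x, 22 mm thick along y, and rises 34 mm above the lid (lid's top 112 mm above the jug's underside).
- jug_handle (a point): Middle of the jug's side handle, 78 mm out from its axis on the -x side, 60 mm above its underside.
- jar: Loose squat glass jar of pale grains with a whitish lid, about 0.19 kg, 54 mm in diameter, 85 mm high. Origin at the centre of its underside, z up. At the start it stands on the seat of the blender base between the pegs; it can be gripped across its diameter from above.
- board: Fixed brown wooden serving board, lying flat, 226 mm along its x, 181 mm along its y, 8 mm thick. Origin at the centre of its underside; z up, so its top is 8 mm above the origin.
- spice_jar: Loose slim spice jar with a dark cap, 41 mm in diameter, 105 mm high, that stands on the far (+x) half of the serving board. Origin at the centre of its underside, z up. It stays where it is.
- small_dish: Bystander: small square beige dish with a dab of green in it, 61 mm wide, 30 mm high, on the worktop behind the work. Origin at the centre of its underside.
- mill: Bystander: small clear pepper shaker with a grey domed top, 44 mm wide, 90 mm high, on the worktop behind the work. Origin at the centre of its underside.
Mind the look-alikes: they are no part of the job. Leave any orange or yellow look-alike of the jar alone.

How it is judged:
On the way, in this order (a step that is already met when the one before it is completed fails the run):
1. the squat jar stands upright on the serving board, released (x of jar in the frame of board between -0.098 and 0.098 m and y of jar in the frame of board between -0.078 and 0.078 m and z of jar in the frame of board between 0.004 and 0.014 m and angle between jar's own z axis and vertical below 0.1 rad and linear speed of jar below 0.02 m/s and contact force between the fingers and jar below 0.2 N), for 0.2 s.
2. the jug sits fully down on the base's pegs, handle over the dial (horizontal distance between jug and base_seat below 0.004 m and z of jug in the frame of base_seat between -0.004 and 0.004 m and angle between the x axis of jug and the x axis of blender_base, either way round below 0.08 rad and x of jug_handle in the frame of blender_base below -0.05 m and angle between jug's own z axis and vertical below 0.04 rad), for 0.2 s.
At the end, for the whole second after the job is handed in: Jug home on the base (within 4 mm in height and off-centre, 0.08 rad in turn, 0.04 rad tilt, handle on dial side); squat jar upright on the board, centre within 98 x 78 mm of its middle, tilt under 0.1 rad; all at rest. Spice jar still upright on board; it, dish and shaker within 30 mm of start (all of step 2 and linear speed of each of jug, jar below 0.02 m/s and contact force between the fingers and jug below 0.2 N and x of jar in the frame of board between -0.098 and 0.098 m and y of jar in the frame of board between -0.078 and 0.078 m and z of jar in the frame of board between 0.004 and 0.014 m and angle between each of jar, spice_jar's own z axis and vertical below 0.1 rad and x of spice_jar in the frame of board between -0.098 and 0.098 m and y of spice_jar in the frame of board between -0.078 and 0.078 m and z of spice_jar in the frame of board between 0.004 and 0.014 m and distance of each of spice_jar, small_dish, mill from where it was at the start of the episode below 0.03 m); the robot touches nothing.
It fails at once if the squat jar is tipped over (more than 0.6 rad) (angle between jar's own z axis and vertical above 0.6 rad).
It fails at once if the jug is tipped over (more than 0.6 rad) (angle between jug's own z axis and vertical above 0.6 rad).
It fails at once if the spice jar is knocked over or shifted more than 30 mm (angle between spice_jar's own z axis and vertical above 0.5 rad or distance of spice_jar from where it was at the start of the episode above 0.03 m).
It fails at once if the small dish or the pepper shaker is shifted more than 30 mm (distance of any of small_dish, mill from where it was at the start of the episode above 0.03 m).
It also fails if it takes over 58 s, if anything falls off the work surface, if the arm or the gripper's body presses on something with over 40 N, if the wrist force passes 120 N, or if a joint passes its speed limit or range.

### The arm

A 7-joint arm with a two-finger parallel gripper is mounted at the origin on a cart in front of the work surface, level with it; the furniture and walls round the work are solid. World frame = base frame: x ahead of the robot, y to its left, z up, the work surface at z = 0. Lengths are in m, angles in rad, forces in N, time in s.
With the tool pointing down it reaches from about 0.35 to 0.775 m from the base axis. Payload 3.1 kg.
Tool frame: the origin (TCP) lies between the finger pads; the fingertips stand 8 mm ahead of it and the grasp point (between the pads) lies 11 mm behind it; z points along the fingers, y is the line along which they close (so a half turn about z gives the same grasp; the last joint's range is limited). The gripper opens to 85 mm and grips with 20 to 120 N. Pads are 22 mm wide; open, the fingers measure 114 mm over their backs; the gripper's body (76 mm by 85 mm) begins 54 mm behind the grasp point. The pads swing forward as they close: fully open they stand 13 mm farther back than shut.
Start: joints at [-1.207, 0.311, 0.014, 1.512, -0.004, 1.319, -0.027], TCP at [0.217, 0.505, 0.239] pointing down, gripper open.
Joint ranges: [-2.7, 2.7], [-0.3, 1.91], [-1.27, 1.3], [0.12, 2.57], [-1.44, 4.58], [0.2, 2.03], [-3.05, 3.05]. Speed limits (rad/s): [2.79, 2.79, 3.14, 3.14, 3.14, 3.14, 3.14].

### API

Orientations are given as a rotation vector (axis times angle).
In Python, from station import r, eyes gives the robot as it stands. The module is installed in compiled form; this text tells all that it offers.
- The arm moves only by the tool jog_arm, never from a script. Its argument "plan" is one flat list of numbers, 5 for each row, row after row: the shift along the tool's x, y, z in m, then the turn about the tool's z in degrees, then the opening, from 0 (shut) to 1 (fully open). In form: [x, y, z, roll, claw, x, y, z, roll, claw, ...]. A call has 1 to 20 rows; each row shifts and turns the commanded pose from where the row before left it, along the tool's axes as they then stand; what a row does not reach is not made up. A row lasts 1/10 s, in which the tool goes at most 50 mm and 8.59 degrees, less where a joint would pass 70% of its speed; a pose out of reach is approached as far as the arm can. A call is refused whole if a number of a shift passes 0.05 or a number of a turn 8.59, either way. A call with a gripper value outside its range is refused whole. The fingers move at their own pace and stop on an object; "squeeze" is the grip in N (left out, the last holds). Time passes only in rows, so rows that do not move let the fingers close. It gives the time, the measured TCP pose, the force, the opening and the grip force at its end, in the units of the state.
- r.state(): the state, without advancing time (a new reading comes with each control period).
- eyes.capture(name): name is "scene" or "top"; returns a dict with "frame" (400x640x3 uint8, red, green, blue), "K" (3x3 intrinsics, pixels), "T" (4x4, takes a point from camera to world coordinates). Camera axes: x right, y down, z forward; pixel columns grow to the right and rows downward; lengths in m; the calibration is good to about 2 mm. A picture is of the moment at which its call begins. There is no depth.
- r.job_done(): hands the job in; it is judged then, once.
The state is a dict: "clock": time; "joints": joint angles; "dq": joint speeds; "joint_efforts": joint torques, N m; "tcp_pos": TCP position; "orientation": TCP orientation; "force": force on the tool from outside, world axes, zero at the start; "ft_torque": the same for the moment, N m; "finger_gap": finger opening in m; "gripper_force": force on a finger pad.
Only numpy, scipy, OpenCV 4.12 (cv2) and the standard library are available. Lean on these libraries where they do the work, as an engineer would, in place of code of your own. Each camera call takes 0.05 s, during which the arm holds its last target. There are 200 camera calls.

## Working session

There is one attempt and no reset: what is moved stays moved. The work goes in short steps, Python scripts to look and compute and a tool call to move; the robot and the scene stay as the last step left them, time stands still between calls to the robot, and variables do not carry over. Pictures are saved under pics/ and viewed, at most 10 in all, crops included, and the job is handed in when it is done.

Besides the shell and the picture viewer there is one more tool, called after "Request:" in YAML: its name, and indented under it one key for each argument. jog_arm: Moves the arm, as the interface text tells. Its arguments: {"type":"object","properties":{"plan":{"type":"array","items":{"type":"number"}},"squeeze":{"type":"number"}},"required":["plan"]}

```bash
mkdir -p pics
python3 - <<'E'
from station import r, eyes
import cv2,numpy as np
np.set_printoptions(precision=5,suppress=True)
for n in("scene","top"):
    c=eyes.capture(n); cv2.imwrite(f"pics/{n}0.png",c["frame"][:,:,::-1]); print(c["K"],c["T"]); np.savez(f"{n}.npz",K=c["K"],T=c["T"])
s=r.state();print({k:np.round(v,4) for k,v in s.items()})
E
```

```text
[[382.81012   0.      317.16108]
 [  0.      382.81012 198.67302]
 [  0.        0.        1.     ]] [[ 0.72498 -0.46197  0.51088  0.05344]
 [-0.68867 -0.49912  0.52594 -0.45988]
 [ 0.01203 -0.73312 -0.67999  0.81467]
 [ 0.       0.       0.       1.     ]]
[[374.63457   0.      325.54555]
 [  0.      374.63457 205.51374]
 [  0.        0.        1.     ]] [[-0.00665 -0.99044  0.13778  0.41068]
 [-0.99997  0.00701  0.0021   0.09504]
 [-0.00305 -0.13776 -0.99046  1.39894]
 [ 0.       0.       0.       1.     ]]
{'clock': np.float64(0.1), 'joints': array([-1.2066,  0.3117,  0.014 ,  1.5129, -0.0044,  1.3192, -0.0272]), 'dq': array([-0.0002, -0.0025, -0.0009, -0.0059,  0.    ,  0.0009, -0.0002]), 'joint_efforts': array([  0.0009, -38.0859,   0.1468, -23.1242,   0.0123,   0.0081,
        -0.    ]), 'tcp_pos': array([0.2169, 0.5047, 0.2383]), 'orientation': array([-0.6329, -3.0768,  0.0034]), 'force': array([-0.7374, -0.8598,  0.3196]), 'ft_torque': array([ 0.0456, -0.0314,  0.0122]), 'gripper_force': np.float64(0.0), 'finger_gap': np.float64(0.0856)}
```

View pics/scene0.png

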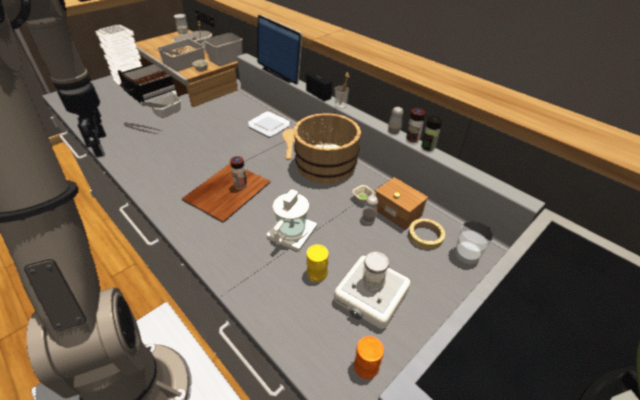

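View pics/top0.png

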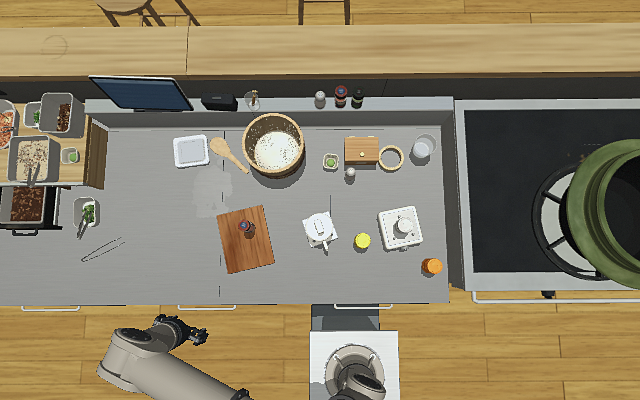

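The squat jar is on the base, near (405,226) in top and (375,270) in scene. The jug is near (319,230) in top, the board near (245,240). Yellow at (362,241) and orange at (432,267) are look-alikes. I'll enlarge both views.

Run:
```python
import cv2,numpy as np
a=cv2.imread("pics/top0.png")[195:285,210:430]
b=cv2.imread("pics/scene0.png")[180:330,260:420]
t=cv2.resize(a,(792,324),interpolation=cv2.INTER_CUBIC)
cv2.imwrite("pics/topc.png",t)
cv2.imwrite("pics/scenec.png",cv2.resize(b,(640,600),interpolation=cv2.INTER_CUBIC))
```

```text
(no output)
```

View pics/topc.png

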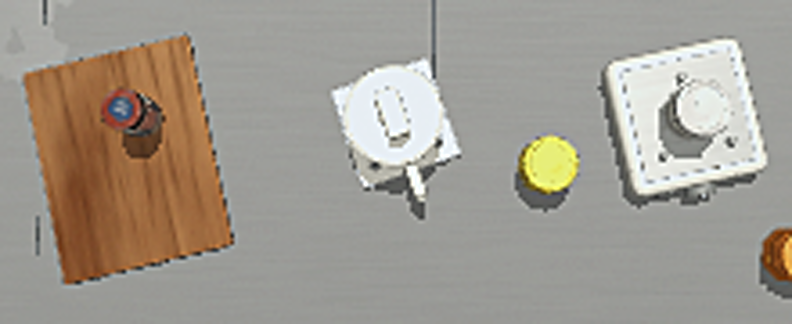

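View pics/scenec.png

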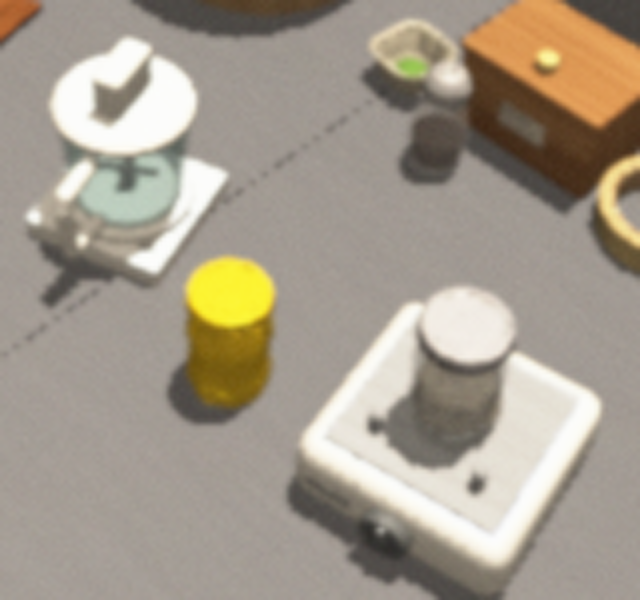

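```bash
cat > h.py <<'E'
import numpy as np
from scipy.optimize import least_squares
C={n:np.load(n+".npz") for n in("scene","top")}
def full(n,p):
    s,o=((3.6,(210,195)) if n=="top" else (4,(260,180)))
    return (np.array(p,float)+.5)/s-.5+np.array(o)
def ray(n,uv,z):
    K,T=C[n]["K"],C[n]["T"]; d=T[:3,:3]@np.linalg.solve(K,[*uv,1]); return T[:3,3]+d*(z-T[2,3])/d[2]
def proj(n,P):
    K,T=C[n]["K"],C[n]["T"]; q=K@(T[:3,:3].T@(np.asarray(P)-T[:3,3])); return q[:2]/q[2]
def fit(obs,x0):  # obs: (cam, uv full, local xyz) -> x,y,yaw
    def f(v):
        c,s=np.cos(v[2]),np.sin(v[2])
        return np.concatenate([proj(n,[v[0]+c*l[0]-s*l[1],v[1]+s*l[0]+c*l[1],l[2]])-uv for n,uv,l in obs])
    r=least_squares(f,x0,loss="soft_l1"); return r.x,f(r.x).reshape(-1,2)
E
python3 - <<'E'
from h import *
np.set_printoptions(precision=4,suppress=True)
def pt(n,p,z): return ray(n,full(n,p),z)
for nm,n,p,z in [("jar","top",(704,108),.14),("jar","scene",(467,326),.14),("lid","top",(395,115),.112),("lid","scene",(124,103),.112),("spice","top",(123,110),.113),
 ("yellow","top",(550,163),.09),("yellow","scene",(231,292),.09),("pegF","top",(681,78),.063)]: print(nm,n,pt(n,p,z))
T,S="top","scene"
F=lambda n,p,l:(n,full(n,p),l)
print("base",*fit([F(T,(681,78),(.038,0,.065)),F(T,(662,157),(-.034,.034,.065)),F(T,(731,142),(-.034,-.034,.065)),F(S,(377,424),(-.034,.034,.065)),F(S,(476,483),(-.034,-.034,.065))],[.45,-.15,0]))
a=.052
print("jug",*fit([F(T,(332,92),(a,a,.016)),F(T,(430,60),(a,-a,.016)),F(T,(461,155),(-a,-a,.016)),F(T,(366,190),(-a,a,.016)),F(T,(395,115),(0,0,.112)),F(S,(124,103),(0,0,.112)),F(S,(28,215),(-a,a,.016)),F(S,(227,177),(a,-a,.016))],[.45,.1,0]))
print("board",*fit([F(T,(24,73),(.113,.0905,.008)),F(T,(187,37),(.113,-.0905,.008)),F(T,(233,243),(-.113,-.0905,.008)),F(T,(66,284),(-.113,.0905,.008))],[.45,.3,0]))
E
```

```text
jar top [ 0.5189 -0.17    0.14  ]
jar scene [ 0.5166 -0.174   0.14  ]
lid top [0.5166 0.1195 0.112 ]
lid scene [0.5119 0.1124 0.112 ]
spice top [0.5231 0.3796 0.113 ]
yellow top [ 0.4709 -0.0298  0.09  ]
yellow scene [ 0.4662 -0.0387  0.09  ]
pegF top [ 0.5556 -0.1644  0.063 ]
base [ 0.5165 -0.1743  0.2134] [[ 0.6536  0.4717]
 [ 1.6035  0.298 ]
 [ 1.0107  0.2744]
 [-1.0608 -1.3881]
 [ 0.2933 -1.6226]]
jug [0.5156 0.1179 0.3156] [[ 0.7155 -0.0513]
 [ 0.0888  0.0091]
 [ 0.4588  0.2076]
 [ 0.0151 -0.5163]
 [ 0.4715  0.2974]
 [-0.2836 -1.7217]
 [-0.7373  0.2022]
 [ 0.0902 -0.8403]]
board [0.4833 0.3972 0.2313] [[-1.2039 -0.244 ]
 [ 0.8009 -1.5568]
 [ 1.133   0.4046]
 [-0.759   0.8105]]
```

Request:
jog_arm:
  plan: [0, 0, 0, 8.5, 1, 0, 0, 0, 8.5, 1, 0, 0, 0, 8.5, 1, 0, 0, 0, 8.5, 1, 0, 0, 0, 8.5, 1, 0, 0, 0, 8.5, 1, 0, 0, 0, 8.5, 1, 0, 0, 0, 8.5, 1, 0, 0, 0, 8.5, 1, 0, 0, 0, 8.5, 1, 0, 0, 0, 8.5, 1, 0, 0, 0, 8.5, 1, 0, 0, 0, 8.5, 1, 0, 0, 0, 8.5, 1, 0, 0, 0, 8.5, 1, 0, 0, 0, 8.5, 1, 0, 0, 0, 8.5, 1, 0, 0, 0, 0, 1]
  squeeze: 40

```text
clock: 1.9
tcp_pos: [0.2168, 0.5051, 0.2387]
orientation: [3.122, 0.336, -0.001]
force: [-0.2, -0.1, 0.3]
finger_gap: 0.085
gripper_force: 0.0
```

Request:
jog_arm:
  plan: [0.009, 0.045, -0.001, 0, 1, 0.009, 0.045, -0.001, 0, 1, 0.009, 0.045, -0.001, 0, 1, 0.009, 0.045, -0.001, 0, 1, 0.009, 0.045, -0.001, 0, 1, 0.009, 0.045, -0.001, 0, 1, 0.009, 0.045, -0.001, 0, 1, 0.009, 0.045, -0.001, 0, 1, 0.009, 0.045, -0.001, 0, 1, 0.009, 0.045, -0.001, 0, 1, 0.009, 0.045, -0.001, 0, 1, 0.009, 0.045, -0.001, 0, 1, 0, 0, 0, 0, 1, 0, 0, 0, 0, 1]

```text
clock: 3.3
tcp_pos: [0.4372, -0.0006, 0.2512]
orientation: [3.124, 0.333, -0.001]
force: [-0.8, 0.4, -0.3]
finger_gap: 0.0856
gripper_force: 0.0
```

```bash
cat > d.py <<'E'
import sys,numpy as np
from station import r
from scipy.spatial.transform import Rotation as R
t=[float(v) for v in sys.argv[1:]]  # x y z [tool-x yaw deg]
s=r.state(); M=R.from_rotvec(s["orientation"]).as_matrix()
yaw=np.degrees(np.arctan2(M[1,0],M[0,0]))
print("pos",np.round(s["tcp_pos"],4),"xyaw",round(yaw,2),"tilt",round(np.degrees(np.arccos(-M[2,2])),2),"j7",round(s["joints"][6],2),"tool delta",np.round(M.T@(np.array(t[:3])-s["tcp_pos"]),4), "roll",round(yaw-t[3],2) if len(t)>3 else "")
E
python3 d.py .517 -.172 .25 12.2
```

```text
pos [ 0.4372 -0.0006  0.2512] xyaw 12.18 tilt 0.03 j7 -1.31 tool delta [0.0419 0.1844 0.0012] roll -0.02
```

Request:
jog_arm:
  plan: [0.0105, 0.046, 0, 0, 1, 0.0105, 0.046, 0, 0, 1, 0.0105, 0.046, 0, 0, 1, 0.0105, 0.046, 0, 0, 1, 0, 0, 0, 0, 1, 0, 0, 0.036, 0, 1, 0, 0, 0.036, 0, 1, 0, 0, 0, 0, 1, 0, 0, 0, 0, 1]

```text
clock: 4.2
tcp_pos: [0.5174, -0.1682, 0.1792]
orientation: [-3.122, -0.341, 0.002]
force: [0.4, 0.3, 0.2]
finger_gap: 0.0855
gripper_force: 0.0
```

```bash
python3 d.py .517 -.172 .106 12.2
python3 - <<'E'
from station import eyes
import cv2,numpy as np
a=eyes.capture("top")["frame"][170:260,350:460,::-1];b=eyes.capture("scene")["frame"][190:330,310:440,::-1]
a=cv2.resize(a,(396,324),interpolation=2);b=cv2.resize(b,(390,420),interpolation=2)
o=np.zeros((420,790,3),np.uint8);o[:324,:396]=a;o[:,400:]=b;cv2.imwrite("pics/p1.png",o)
E
```

```text
pos [ 0.5174 -0.1682  0.1792] xyaw 12.46 tilt 0.11 j7 -0.71 tool delta [-0.0012  0.0037  0.0732] roll 0.26
```

View pics/p1.png

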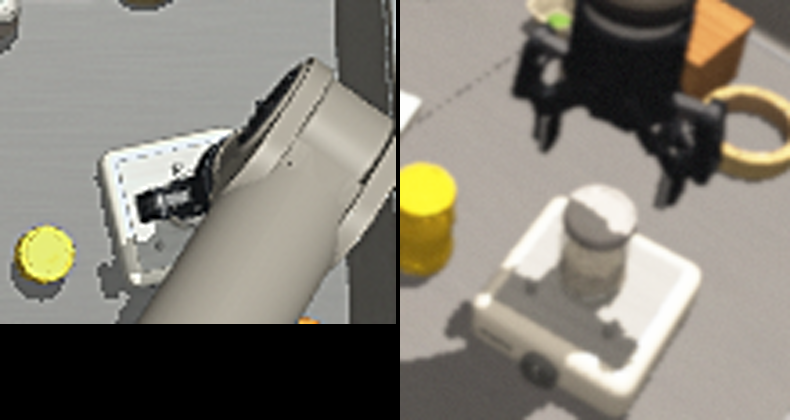

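The gripper straddles the jar: fingertips at panel (545,148) and (670,200), with the lid between and below them. I'll descend and grip.

Request:
jog_arm:
  plan: [-0.001, 0.004, 0.02, 0, 1, 0, 0, 0.025, 0, 1, 0, 0, 0.02, 0, 1, 0, 0, 0.008, 0, 1, 0, 0, 0, 0, 1, 0, 0, 0, 0, 0.3, 0, 0, 0, 0, 0.3, 0, 0, 0, 0, 0.3, 0, 0, 0, 0, 0.3, 0, 0, 0, 0, 0.3, 0, 0, 0, 0, 0.3, 0, 0, 0, 0, 0.3]
  squeeze: 30

```text
clock: 5.5
tcp_pos: [0.5183, -0.1746, 0.1079]
orientation: [3.123, 0.336, 0.004]
force: [-1.7, 1.3, 6.4]
finger_gap: 0.0529
gripper_force: 30.8
```

```bash
python3 d.py .435 .386 .22 12.2; python3 -c "
from h import *
print(proj('scene',[.5174,-.1682,.184]))"
```

```text
pos [ 0.5183 -0.1746  0.1079] xyaw 12.27 tilt 0.16 j7 -0.64 tool delta [ 0.038  -0.5654 -0.1124] roll 0.07
[376.92356714 246.53932851]
```

Request:
jog_arm:
  plan: [0, 0, -0.01, 0, 0.3, 0, 0, -0.02, 0, 0.3, 0, 0, -0.035, 0, 0.3, 0, 0, -0.035, 0, 0.3, 0, 0, -0.03, 0, 0.3, 0, 0, -0.015, 0, 0.3, 0, 0, 0, 0, 0.3]

```text
clock: 6.2
tcp_pos: [0.5182, -0.1756, 0.2539]
orientation: [3.121, 0.334, 0.007]
force: [0.8, -0.3, -2.6]
finger_gap: 0.0528
gripper_force: 32.1
```

Request:
jog_arm:
  plan: [0.001, -0.015, 0, 0, 0.3, 0.002, -0.03, 0, 0, 0.3, 0.003, -0.04, 0, 0, 0.3, 0.003, -0.045, 0, 0, 0.3, 0.003, -0.045, 0, 0, 0.3, 0.003, -0.045, 0, 0, 0.3, 0.003, -0.045, 0, 0, 0.3, 0.003, -0.045, 0, 0, 0.3, 0.003, -0.045, 0, 0, 0.3, 0.003, -0.045, 0, 0, 0.3, 0.003, -0.045, 0, 0, 0.3, 0.003, -0.045, 0, 0, 0.3, 0.003, -0.04, 0, 0, 0.3, 0.002, -0.025, 0, 0, 0.3, 0.001, -0.01, 0, 0, 0.3, 0, 0, 0, 0, 0.3, 0, 0, 0, 0, 0.3]

```text
clock: 7.9
tcp_pos: [0.4362, 0.3833, 0.2509]
orientation: [3.122, 0.33, -0.001]
force: [-0.2, 0.1, -1.9]
finger_gap: 0.053
gripper_force: 32.2
```

```bash
python3 d.py .435 .386 .061 12.2;  python3 - <<'E'
from station import eyes
import cv2,numpy as np
a=eyes.capture("top")["frame"][180:290,210:330,::-1];b=eyes.capture("scene")["frame"][80:240,170:300,::-1]
c=eyes.capture("top")["frame"];cv2.imwrite("pics/top1.png",c[:,:,::-1]);cv2.imwrite("pics/scene1.png",eyes.capture("scene")["frame"][:,:,::-1])
a=cv2.resize(a,(396,363),interpolation=2);b=cv2.resize(b,(390,480),interpolation=2)
o=np.zeros((480,790,3),np.uint8);o[:363,:396]=a;o[:,400:]=b;cv2.imwrite("pics/p2.png",o)
E
```

```text
pos [0.4362 0.3833 0.2509] xyaw 12.07 tilt 0.14 j7 -1.83 tool delta [-0.0005 -0.0034  0.1899] roll -0.13
```

View pics/p2.png

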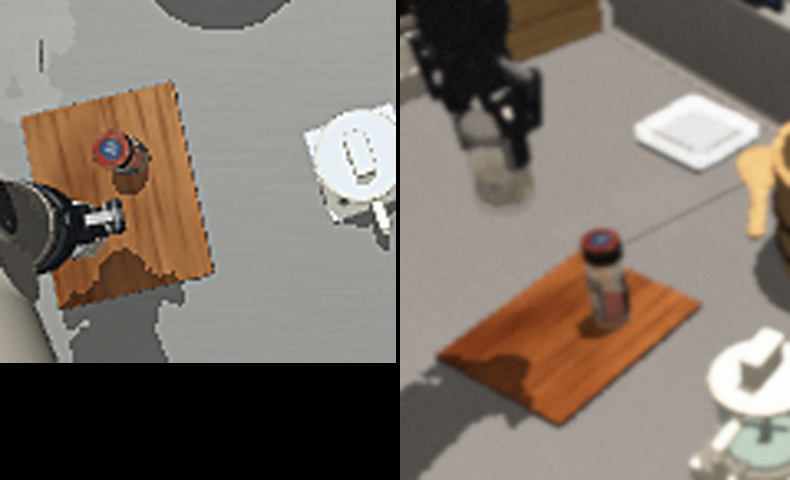

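The jar is held upright and clear of the spice jar. Now lowering it.

Request:
jog_arm:
  plan: [0, -0.003, 0.02, 0, 0.3, 0, 0, 0.04, 0, 0.3, 0, 0, 0.04, 0, 0.3, 0, 0, 0.035, 0, 0.3, 0, 0, 0.025, 0, 0.3, 0, 0, 0.015, 0, 0.3, 0, 0, 0.006, 0, 0.3, 0, 0, 0.002, 0, 0.3, 0, 0, 0, 0, 0.3, 0, 0, 0, 0, 0.3]

```text
clock: 9.1
tcp_pos: [0.4358, 0.3896, 0.0698]
orientation: [-3.122, -0.335, -0.004]
force: [-0.6, 0.4, -2.3]
finger_gap: 0.0527
gripper_force: 32.2
```

Request:
jog_arm:
  plan: [0, 0, 0.003, 0, 0.3, 0, 0, 0.002, 0, 0.3, 0, 0, 0.002, 0, 0.3, 0, 0, 0, 0, 0.3]

```text
clock: 9.5
tcp_pos: [0.4345, 0.3888, 0.061]
orientation: [3.123, 0.335, -0.001]
force: [-0.3, -0.2, -1.5]
finger_gap: 0.053
gripper_force: 32.2
```

Request:
jog_arm:
  plan: [0, 0, 0.0015, 0, 0.3, 0, 0, 0, 0, 0.3]

```text
clock: 9.7
tcp_pos: [0.4349, 0.389, 0.0607]
orientation: [-3.123, -0.335, -0.0]
force: [-0.8, -0.9, 4.9]
finger_gap: 0.0527
gripper_force: 31.9
```

Request:
jog_arm:
  plan: [0, 0, 0, 0, 0.75, 0, 0, 0, 0, 1, 0, 0, 0, 0, 1, 0, 0, 0, 0, 1, 0, 0, 0, 0, 1, 0, 0, 0, 0, 1, 0, 0, 0, 0, 1, 0, 0, -0.02, 0, 1, 0, 0, -0.04, 0, 1, 0, 0, -0.04, 0, 1, 0, 0, -0.04, 0, 1, 0, 0, -0.04, 0, 1, 0, 0, -0.02, 0, 1, 0, 0, 0, 0, 1]

```text
clock: 11.1
tcp_pos: [0.4369, 0.3897, 0.2637]
orientation: [-3.119, -0.335, -0.01]
force: [0.3, 0.3, -0.8]
finger_gap: 0.0856
gripper_force: 0.0
```

```bash
python3 d.py .515 .116 .26 18.1;  python3 - <<'E'
from station import eyes
import cv2,numpy as np
b=eyes.capture("scene")["frame"][130:230,160:320,::-1]
c=eyes.capture("top")["frame"][190:280,210:350,::-1]
cv2.imwrite("pics/p3.png",np.hstack([cv2.resize(b,(480,300),interpolation=2),cv2.resize(c,None,fx=2.2,fy=300/90,interpolation=2)]))
E
```

```text
pos [0.4369 0.3897 0.2637] xyaw 12.25 tilt 0.45 j7 -1.83 tool delta [0.0183 0.284  0.0028] roll -5.85
```

View pics/p3.png

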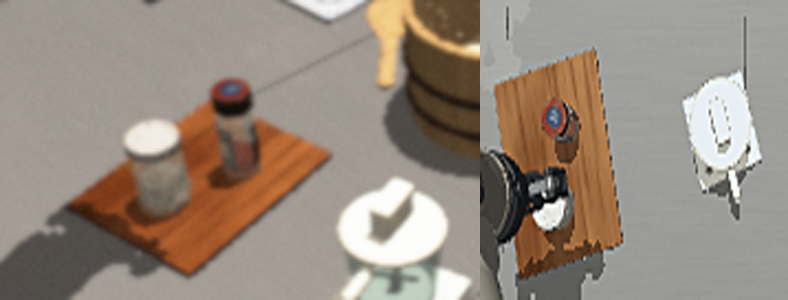

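The jar stands upright on the board beside the spice jar, centred at panel (160,170). Next is the jug.

Request:
jog_arm:
  plan: [0.002, 0.02, 0, 0, 1, 0.003, 0.045, 0, 0, 1, 0.003, 0.045, 0, 0, 1, 0.003, 0.045, 0, 0, 1, 0.003, 0.045, 0, 0, 1, 0.003, 0.045, 0, 0, 1, 0.001, 0.03, 0, 0, 1, 0, 0.009, 0, -5.85, 1, 0, 0, 0, 0, 1, 0, 0, 0, 0, 1]

```text
clock: 12.2
tcp_pos: [0.5117, 0.1149, 0.2587]
orientation: [-3.103, -0.49, 0.004]
force: [0.6, 0.9, -0.7]
finger_gap: 0.0854
gripper_force: 0.0
```

```bash
python3 d.py .515 .116 .123 18.1
```

```text
pos [0.5117 0.1149 0.2587] xyaw 17.95 tilt 0.14 j7 -1.26 tool delta [0.0038 0.     0.1357] roll -0.15
```

Request:
jog_arm:
  plan: [0.004, 0, 0.03, 0, 1, 0, 0, 0.04, 0, 1, 0, 0, 0.03, 0, 1, 0, 0, 0.02, 0, 1, 0, 0, 0.01, 0, 1, 0, 0, 0.002, 0, 1, 0, 0, 0, 0, 1, 0, 0, 0, 0, 0.6, 0, 0, 0, 0, 0.4, 0, 0, 0, 0, 0.3, 0, 0, 0, 0, 0.2, 0, 0, 0, 0, 0.1, 0, 0, 0, 0, 0, 0, 0, 0, 0, 0, 0, 0, 0, 0, 0, 0, 0, 0, 0, 0]
  squeeze: 70

```text
clock: 13.8
tcp_pos: [0.5166, 0.1173, 0.1281]
orientation: [-3.101, -0.495, -0.001]
force: [-0.9, 3.4, 3.8]
finger_gap: 0.0207
gripper_force: 72.3
```

Request:
jog_arm:
  plan: [0, 0, -0.005, 0, 0, 0, 0, -0.015, 0, 0, 0, 0, -0.03, 0, 0, 0, 0, -0.03, 0, 0, 0, 0, -0.03, 0, 0, 0, 0, -0.015, 0, 0, 0, 0, -0.005, 0, 0, 0, 0, 0, 0, 0]

```text
clock: 14.6
tcp_pos: [0.516, 0.1154, 0.2571]
orientation: [3.102, 0.492, -0.002]
force: [0.7, 0.1, -5.8]
finger_gap: 0.0208
gripper_force: 71.2
```

Request:
jog_arm:
  plan: [-0.004, 0.012, 0, 0, 0, -0.008, 0.024, 0, 0, 0, -0.01, 0.03, 0, 0, 0, -0.01, 0.03, 0, 0, 0, -0.01, 0.03, 0, 0, 0, -0.01, 0.03, 0, 0, 0, -0.01, 0.03, 0, 0, 0, -0.01, 0.03, 0, 0, 0, -0.009, 0.029, 0, 0, 0, -0.006, 0.018, 0, 2, 0, -0.004, 0.012, 0, 3, 0, 0, 0, 0, 0.9, 0, 0, 0, 0, 0, 0, 0, 0, 0, 0, 0]

```text
clock: 16.0
tcp_pos: [0.5153, -0.171, 0.2572]
orientation: [-3.121, -0.339, 0.001]
force: [0.0, -0.3, -5.9]
finger_gap: 0.0206
gripper_force: 71.0
```

```bash
python3 d.py .515 -.173 .21 12.2;  python3 - <<'E'
from station import eyes
from h import *
import cv2,numpy as np
im={}
for n in("scene","top"):
    im[n]=eyes.capture(n)["frame"]; cv2.imwrite(f"pics/{n}2.png",im[n][:,:,::-1])
b=im["scene"][170:340,300:440,::-1]
c=im["top"][180:280,370:450,::-1]
o=np.zeros((510,800,3),np.uint8);b=cv2.resize(b,(420,510),interpolation=2);c=cv2.resize(c,(376,470),interpolation=2)
o[:,:420]=b;o[:470,424:]=c;cv2.imwrite("pics/p4.png",o)
# rectified outlines, start picture
def rect(n,f,z,x0,y0,h=.13):
    g=cv2.imread(f); N=int(h*2000); s=[(0,0),(N,0),(N,N),(0,N)]
    # map px (col=-y,row=-x) 1mm
    w=[(x0+h-v/1000,y0+h-u/1000) for u,v in s]
    P=cv2.getPerspectiveTransform(np.float32([proj(n,[x,y,z]) for x,y in w]),np.float32(s))
    k=cv2.warpPerspective(g,P,(N,N),flags=cv2.INTER_CUBIC)
    hsv=cv2.cvtColor(k,cv2.COLOR_BGR2HSV); m=((hsv[...,2]>165)&(hsv[...,1]<40)).astype(np.uint8)
    cs=cv2.findContours(m,0,1)[0]; q=max(cs,key=cv2.contourArea); (u,v),sz,a=cv2.minAreaRect(q)
    print(n,z,"centre",round(x0+h-v/1000,4),round(y0+h-u/1000,4),"size",np.round(sz),"ang",round(a,2))
rect("top","pics/top0.png",.05,.517,-.172); rect("scene","pics/scene0.png",.05,.517,-.172)
rect("top","pics/top0.png",.016,.515,.116); rect("scene","pics/scene0.png",.016,.515,.116)
E
```

```text
pos [ 0.5153 -0.171   0.2572] xyaw 12.39 tilt 0.11 j7 -0.75 tool delta [-0.0007  0.0019  0.0472] roll 0.19
top 0.05 centre 0.5139 -0.1727 size [152. 139.] ang 78.31
scene 0.05 centre 0.5326 -0.1723 size [175. 143.] ang 79.65
top 0.016 centre 0.5339 0.1244 size [203. 121.] ang 78.69
scene 0.016 centre 0.5518 0.1588 size [207. 166.] ang 71.57
```

View pics/p4.png

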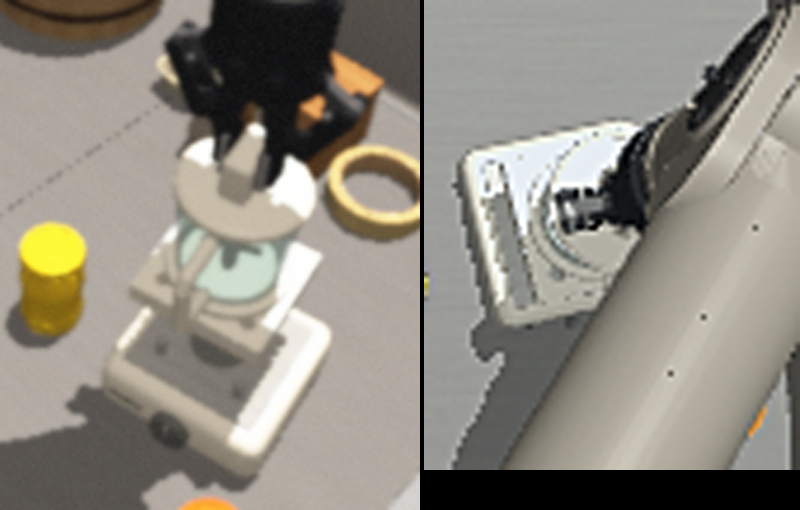

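Run:
```python
import cv2,numpy as np
o=np.zeros((600,800,3),np.uint8)
s=cv2.imread("pics/scene2.png")[250:335,332:412]; o[:595,:560]=cv2.resize(s,(560,595),interpolation=2)
t=cv2.imread("pics/top0.png")[204:254,377:425]; o[:250,560:]=cv2.resize(t,(240,250),interpolation=2)
s=cv2.imread("pics/scene0.png")[255:330,332:412]; o[255:480,560:]=cv2.resize(s,(240,225),interpolation=2)
cv2.imwrite("pics/p5.png",o)
```

```text
(no output)
```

View pics/p5.png

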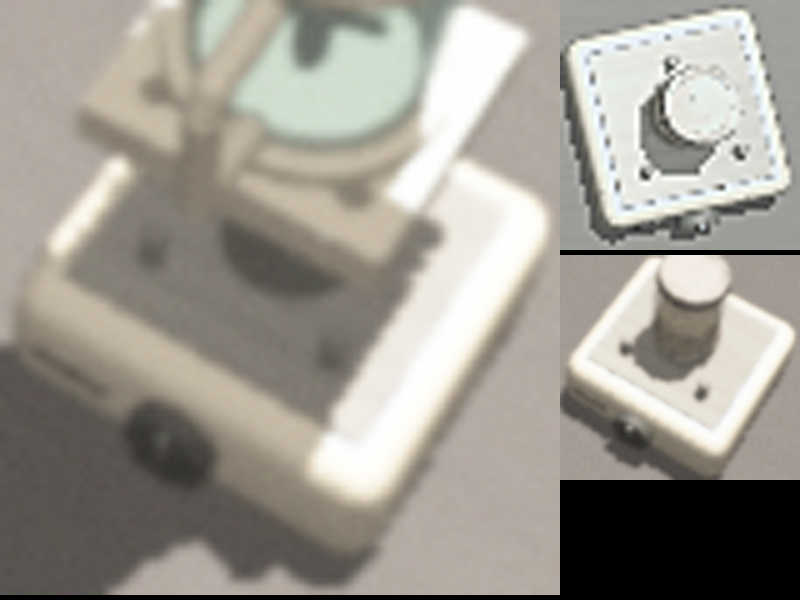

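The two front sockets show as dark dots on the foot at (155,85) and (355,190), and the front pegs are at (152,250) and (330,352). I can compare them within the same camera.

Run:
```python
from h import *
np.set_printoptions(precision=4,suppress=True)
g=lambda p,s,o,q=(0,0):(np.array(p,float)-q+.5)/s-.5+np.array(o)
def pair(nm,n,L,R,z):
    a,b=ray(n,L,z)[:2],ray(n,R,z)[:2]; d=a-b; yaw=np.arctan2(-d[0],d[1]); m=(a+b)/2
    print(nm,n,"sep",round(np.hypot(*d),4),"yaw",round(np.degrees(yaw),2),"mid",m,"centre",m+.034*np.array([np.cos(yaw),np.sin(yaw)]), "centre@11.8", m+.034*np.array([.9789,.2045]))
S=(332,250)
pair("sockets held","scene",g((155,85),7,S),g((355,190),7,S),.145)
for z in(.062,.069):
    pair("pegs","scene",g((152,250),7,S),g((330,352),7,S),z)
    pair("pegs0","scene",g((627,347),3,(332,255),(560,255)),g((701,391),3,(332,255),(560,255)),z)
    o=(377,204)
    pair("pegs0","top",g((646,173),5,o,(560,0)),g((740,152),5,o,(560,0)),z)
    print("far",ray("top",g((672,64),5,o,(560,0)),z))
F=lambda p:full("top",p)
pair("sockets0","top",F((375,165)),F((437,143)),.016)
```

```text
sockets held scene sep 0.0697 yaw 12.38 mid [ 0.4831 -0.1773] centre [ 0.5163 -0.1701] centre@11.8 [ 0.5163 -0.1704]
pegs scene sep 0.0669 yaw 11.42 mid [ 0.4831 -0.1826] centre [ 0.5164 -0.1758] centre@11.8 [ 0.5164 -0.1756]
pegs0 scene sep 0.0655 yaw 10.33 mid [ 0.4835 -0.1832] centre [ 0.5169 -0.1771] centre@11.8 [ 0.5168 -0.1763]
pegs0 top sep 0.069 yaw 12.11 mid [ 0.4848 -0.1779] centre [ 0.518  -0.1707] centre@11.8 [ 0.518  -0.1709]
far [ 0.5554 -0.1653  0.062 ]
pegs scene sep 0.0662 yaw 11.42 mid [ 0.4791 -0.1851] centre [ 0.5124 -0.1784] centre@11.8 [ 0.5124 -0.1782]
pegs0 scene sep 0.0649 yaw 10.33 mid [ 0.4795 -0.1858] centre [ 0.5129 -0.1797] centre@11.8 [ 0.5128 -0.1789]
pegs0 top sep 0.0686 yaw 12.11 mid [ 0.4844 -0.1765] centre [ 0.5176 -0.1693] centre@11.8 [ 0.5177 -0.1695]
far [ 0.5546 -0.1639  0.069 ]
sockets0 top sep 0.0673 yaw 19.11 mid [0.4845 0.1103] centre [0.5166 0.1214] centre@11.8 [0.5178 0.1172]
```

Request:
jog_arm:
  plan: [0, 0.0035, 0.01, 0.8, 0, 0, 0, 0.02, 0, 0, 0, 0, 0.015, 0, 0, 0, 0, 0.006, 0, 0, 0, 0, 0, 0, 0, 0, 0, 0, 0, 0]

```text
clock: 16.7
tcp_pos: [0.5161, -0.1769, 0.2072]
orientation: [3.125, 0.312, 0.001]
force: [0.5, 0.4, -5.2]
finger_gap: 0.0207
gripper_force: 71.0
```

```bash
python3 d.py .516 -.1745 .198 11.6
```

```text
pos [ 0.5161 -0.1769  0.2072] xyaw 11.41 tilt 0.06 j7 -0.73 tool delta [ 0.0004 -0.0023  0.0092] roll -0.19
```

```bash
cat > avg.py <<'E'
from station import r,eyes
import numpy as np
from scipy.spatial.transform import Rotation as R
P=[];Y=[]
for _ in range(8):
    eyes.capture("top"); s=r.state(); P.append(s["tcp_pos"]); M=R.from_rotvec(s["orientation"]).as_matrix(); Y.append(np.degrees(np.arctan2(M[1,0],M[0,0])))
print(np.round(np.mean(P,0),4),np.round(np.std(P,0),4),np.round([np.mean(Y),np.std(Y)],2),np.round(s["force"],1))
E
python3 avg.py
```

```text
[ 0.5161 -0.1769  0.2075] [0.0002 0.0001 0.0002] [11.41  0.  ] [-0.7 -0.6 -6. ]
```

Request:
jog_arm:
  plan: [0, -0.0023, 0.004, 0, 0, 0, 0, 0.004, 0, 0, 0, 0, 0.003, 0, 0, 0, 0, 0.002, 0, 0, 0, 0, 0, 0, 0, 0, 0, 0, 0, 0]

```text
clock: 17.7
tcp_pos: [0.5156, -0.1744, 0.1939]
orientation: [3.126, 0.312, 0.001]
force: [1.9, 0.5, -6.0]
finger_gap: 0.0208
gripper_force: 71.2
```

Request:
jog_arm:
  plan: [0, 0, 0.002, 0, 0, 0, 0, 0.002, 0, 0, 0, 0, 0, 0, 0]

```text
clock: 18.0
tcp_pos: [0.516, -0.1745, 0.1899]
orientation: [3.125, 0.312, 0.003]
force: [2.9, -1.1, -4.5]
finger_gap: 0.0207
gripper_force: 71.1
```

Request:
jog_arm:
  plan: [0.0007, 0, 0.002, 0, 0, 0, 0, 0.002, 0, 0, 0, 0, 0.001, 0, 0, 0, 0, 0, 0, 0]

```text
clock: 18.4
tcp_pos: [0.5162, -0.1744, 0.1847]
orientation: [3.126, 0.312, 0.001]
force: [3.8, -0.4, -5.3]
finger_gap: 0.0207
gripper_force: 71.1
```

Request:
jog_arm:
  plan: [0, 0, 0.001, 0, 0, 0, 0, 0.001, 0, 0, 0, 0, 0, 0, 0]

```text
clock: 18.7
tcp_pos: [0.5164, -0.1743, 0.1832]
orientation: [3.126, 0.313, 0.002]
force: [3.9, -0.1, -2.4]
finger_gap: 0.0207
gripper_force: 71.6
```

Request:
jog_arm:
  plan: [0, 0, 0.001, 0, 0, 0, 0, 0.001, 0, 0, 0, 0, 0, 0, 0]

```text
clock: 19.0
tcp_pos: [0.5169, -0.1741, 0.183]
orientation: [-3.126, -0.314, -0.004]
force: [1.2, 2.2, 8.3]
finger_gap: 0.0211
gripper_force: 72.8
```

Contact at z = 0.183, which is the fully home height. I'll release, retreat and check.

Request:
jog_arm:
  plan: [0, 0, 0, 0, 0.4, 0, 0, 0, 0, 0.7, 0, 0, 0, 0, 1, 0, 0, 0, 0, 1, 0, 0, 0, 0, 1, 0, 0, 0, 0, 1, 0, 0, -0.01, 0, 1, 0, 0, -0.03, 0, 1, 0, 0, -0.04, 0, 1, 0, 0, -0.04, 0, 1, 0, -0.04, 0, 0, 1, 0, -0.04, 0, 0, 1, 0, -0.04, 0, 0, 1, 0, -0.04, 0, 0, 1, 0, -0.04, 0, 0, 1, 0, -0.04, 0, 0, 1, 0, 0, 0, 0, 1, 0, 0, 0, 0, 1]

```text
clock: 20.8
tcp_pos: [0.4684, 0.062, 0.3014]
orientation: [3.125, 0.317, 0.001]
force: [0.3, 0.0, 0.6]
finger_gap: 0.0854
gripper_force: 0.0
```

Run:
```python
from station import eyes
import cv2,numpy as np
b=eyes.capture("scene")["frame"][130:330,170:430,::-1]
c=eyes.capture("top")["frame"][190:270,370:450,::-1]
o=np.zeros((400,800,3),np.uint8);o[:,:520]=cv2.resize(b,(520,400),interpolation=2);o[:280,520:]=cv2.resize(c,(280,280),interpolation=2)
cv2.imwrite("pics/p6.png",o)
```

```text
(no output)
```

View pics/p6.png

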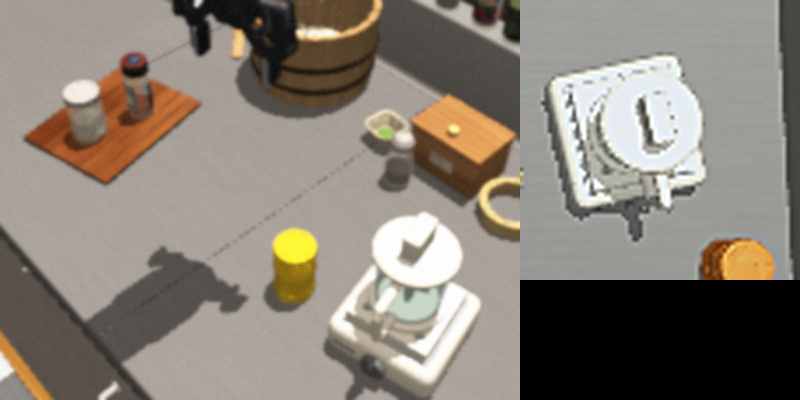

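The jug sits on the base with its handle over the dial, near (385,310). The jar and spice jar stand upright on the board, the dish and shaker are where they were, and the arm is clear. Handing in.

```bash
python3 -c "
from station import r
print(r.job_done())"
```

```text
the job is handed in; nothing more can be done
None
```

The job is handed in: the squat jar stands upright on the board beside the spice jar, and the jug is down on the three pegs with its handle over the dial; `job_done()` returned no verdict, so this rests on the final pictures and the seating height.

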